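# Fit and pull-test a flacon stopper

### The arm

A 6-joint arm with a two-finger parallel gripper is mounted at the origin on the work surface. World frame = base frame: x ahead of the robot, y to its left, z up, the work surface at z = 0. Lengths are in mm, angles in rad, forces in N, time in s.
With the tool pointing down it reaches from about 275 to 750 mm from the base axis. Payload 10.2 kg.
Tool frame: the origin (TCP) lies on the centre line of the jaws, within the pads' length; the fingertips stand 19 mm ahead of it and the grasp point (between the pads) is the TCP; z points along the fingers, y is the line along which they close (so a half turn about z gives the same grasp; the last joint's range is limited). The gripper opens to 85 mm and grips with 20 to 120 N. Pads are 22 mm wide; open, the fingers measure 114 mm over their backs; the gripper's body (76 mm by 85 mm) begins 54 mm behind the grasp point. The pads swing forward as they close: fully open they stand 13 mm farther back than shut.
Start: joints at [-1.332, 0.313, 1.498, -0, 1.331, -0.223], TCP at [233.908, -470.02, 250.294] pointing down, gripper open.
Joint ranges: [-2.94, 2.94], [-0.97, 2.17], [0.19, 2.56], [-1.23, 4.37], [0.02, 3.11], [-2.88, 2.88]. Speed limits (rad/s): [2.39, 2.39, 3.01, 3.14, 3.14, 3.14].

### API

Orientations are given as a unit quaternion [w, x, y, z].
In Python, from rig import sense, capture, finish_job, regions_of, mark_of gives the robot as it stands.
- The arm moves only by the tool jog_arm, never from a script. Its argument "series" is text: rows parted by semicolons, each of 7 numbers parted by spaces: the shift along the tool's x, y, z in units of 0.4 m (1.0 is 0.4 m), then the turn, a rotation vector about the tool's x, y, z in units of pi/2 rad (1.0 is pi/2 rad), then the opening, from -1 (shut) to 1 (fully open). A call has 1 to 20 rows; each row is the pose to reach, as a shift and turn from the pose commanded when the call began, along the tool's axes at that moment; what a row does not reach only later rows make up. A row lasts 1/8 s, in which the tool goes at most 62.5 mm and 10.7 degrees, less where a joint would pass 70% of its speed; a pose out of reach is approached as far as the arm can. A call with a number of a shift or a turn outside -1 to 1 is refused whole. A call with a gripper value outside its range is refused whole. The fingers move at their own pace and stop on an object; "grip_force" is the grip in N (left out, the last holds). Time passes only in rows, so rows that repeat a pose let the fingers close. It gives the time, the measured TCP pose, the force, the opening and the grip force at its end, in the units of the state.
- sense(): the state, without advancing time (a new reading comes with each control period).
- capture(name): name is "scene" or "top" or "wrist"; returns a dict with "img" (384x512x3 uint8, red, green, blue), "intrinsics" (3x3 intrinsics, pixels), "R" (3x3) and "t" (3): a world point X has camera coordinates R X + t. Camera axes: x right, y down, z forward; pixel columns grow to the right and rows downward; lengths in mm; the calibration is good to about 2 mm. A picture is of the moment at which its call begins. There is no depth.
- finish_job(): hands the job in; it is judged then, once.
Trained networks look in a picture, given as the dict that the camera call returned (one of the last four; its "shot" number tells which), for a name from the list of things; names that differ only in an ending like _2 or _b are one class to them, and where a whole thing is asked for, a point or a joint stands for the part that bears it (a point fixed in the world has none). Each returns a list of dicts, best first, with "confidence" (0 to 1); they miss things now and then, are a little off and sometimes report something else, mostly with a low value. They report only what shows in the picture. A call takes as long as a camera call. They do not tell look-alikes from the thing itself.
- regions_of(label, picture): "region" (384x512 bool, what is visible of it) and "point" ([row, column] in pixels, amid what is visible of it).
- mark_of(label, picture): "point" ([row, column] in pixels: a listed point, or the origin of a listed thing).
The state is a dict: "time_s": time; "joints": joint angles; "dq": joint speeds; "tau": joint torques, N m; "eef_pos": TCP position; "ee_rot": TCP orientation; "force": force on the tool from outside, world axes, zero at the start; "wrist_torque": the same for the moment, N m; "grip_width": opening from 0.0 (shut) to 1.0 (fully open); "grip_force": force on a finger pad.
Only numpy, scipy, OpenCV 4.12 (cv2) and the standard library are available. Lean on these libraries where they do the work, as an engineer would, in place of code of your own. Each camera call takes 0.05 s, during which the arm holds its last target. There are 200 camera calls.

### The job

Take the red stopper from the wooden rack, put it in the neck of the amber flacon on the test stand and press it fully home without forcing it. Then, still holding it, prove that it holds: pull it straight up with slowly rising force to about 9 newtons (at least 8, never more than 11), keep that pull for a second, ease it off so that the sprung cradle settles back down, and let go, leaving the stopper fully home and the other things where they are.

Things in the scene. Friction and masses are not known exactly. Their poses are not given: they have to be found in the camera images.
- stopper_red: red stopper to be fitted, about 45 g, upright; origin at its stem's tip, z up. Stem 28 mm: cone 9 mm across at the tip, 16.4 mm at 14-16 mm height, above that a 13.4 mm groove. Brass flange 38 mm across at 28-32 mm height; round red head to grip, 30 mm across, at 32-64 mm height. At the start it hangs by its flange in a rack hole, tip 12 mm above the table.
- mouth (a point): centre of the flacon's mouth (19.4 mm bore, deeper than the stem) on top of its square brass neck (42 mm); z up; about 126 mm above the table. Home: flange flush on it, stem tip 28 mm below it. Sprung rollers hidden in the neck resist the stem, most (about 7 to 15 N) 5 to 9 mm before home, then snap into its groove; it then pulls out only at 14 N or more.
- neck: the brass neck on top of the flacon, 42 mm square, 14 mm high, origin under its centre, 14 mm below the mouth, z up. The stopper's flange lands on it; it must not be rammed: press until the force rises to about 18 N after the snap, no more than 40 N.
- cradle (a joint): height (m) of the sprung cradle that carries the flacon, 0 at rest. It stays down until the upward pull exceeds about 5.5 N (5 to 6), then rises stiffly, 0.1 mm for each further newton: 8 N is about 0.25 mm, 9 N 0.35 mm, 11 N 0.55 mm. Too small to judge by measured poses: read the force at the wrist.
- stand: the pull-test stand with the cradle and the flacon: grey base plate 150 x 130 mm fixed to the table, origin under its centre; cradle plate 140 x 118 mm just above it; amber glass flacon 90 x 56 mm in the middle, four short posts (61 mm tall) at the corners. z up.
- rack: light wooden block 70 mm (its x) by 220 mm (its y), 40 mm high, fixed to the table, origin under its centre. Three holes (20 mm) at y = -75, 0 and +75 mm hold three stoppers in any order, flanges on its top, heads standing up 36 mm above it.
- stopper_black: the black stopper, a bystander in the rack, same shape as the red one
- stopper_white: the white stopper, a bystander in the rack, same shape as the red one
- bottle_green: green bottle, a bystander, 50 mm across, 120 mm tall, origin under its centre
- bottle_blue: blue bottle, a bystander, 44 mm across, 100 mm tall, origin under its centre
- jar: amber jar with white cap, a bystander, 60 mm across, 70 mm tall, origin under its centre
- label_roll: white label roll standing on end, a bystander, 80 mm across, 50 mm tall, origin under its centre
Things that resemble listed ones, but are neither listed nor needed, are in the scene too. Of the things that look like the stopper_red, the middle-sized one is meant.

How it is judged (in metres and radians):
On the way, in this order (a step that is already met when the one before it is completed fails the run):
1. the red stopper is pressed home in the flacon's neck (flange within 1.8 mm of the neck, cradle down) (z of stopper_red in the frame of mouth below -0.0262 m and horizontal distance between stopper_red and mouth below 0.003 m and angle between stopper_red's own z axis and vertical below 0.1 rad and value of joint cradle below 0.0001 m), for 0.2 s.
2. with the stopper staying home, the pull lifts the cradle by 0.2 to 0.65 mm (about 7.4 to 12 N) for half a second (z of stopper_red in the frame of mouth below -0.0262 m and horizontal distance between stopper_red and mouth below 0.003 m and angle between stopper_red's own z axis and vertical below 0.1 rad and value of joint cradle between 0.0002 and 0.00065 m), for 0.5 s.
At the end, for the whole second after the job is handed in: The red stopper sits home and upright in the flacon's neck, flange within 1.8 mm of the neck's top face, centred within 3 mm and tilted less than 0.1 rad, at rest; the cradle is down again (less than 0.15 mm up); the robot touches nothing (z of stopper_red in the frame of mouth below -0.0262 m and horizontal distance between stopper_red and mouth below 0.003 m and angle between stopper_red's own z axis and vertical below 0.1 rad and value of joint cradle below 0.00015 m and linear speed of stopper_red below 0.02 m/s).
It fails at once if the pull goes beyond about 12 N (cradle lifted more than 0.65 mm) (value of joint cradle above 0.00065 m).
It fails at once if the pull is jerked (cradle rises faster than 60 mm/s) (velocity of joint cradle above 0.06 m/s).
It fails at once if the stopper is forced: pushed onto or against the flacon's neck with more than 40 N (contact force between stopper_red and neck above 40 N).
It fails at once if any other stopper, bottle, jar or the label roll is moved more than 30 mm (distance of any of stopper_black, stopper_white, bottle_green, bottle_blue, jar, label_roll from where it was at the start of the episode above 0.03 m).
It also fails if it takes over 67 s, if anything falls off the work surface, if the arm or the gripper's body presses on something with over 40 N, if the wrist force passes 120 N, or if a joint passes its speed limit or range.

## Working session

There is one attempt and no reset: what is moved stays moved. The work goes in short steps, Python scripts to look and compute and a tool call to move; the robot and the scene stay as the last step left them, time stands still between calls to the robot, and variables do not carry over. Pictures are saved under pics/ and viewed, at most 10 in all, crops included, and the job is handed in when it is done.

Besides the shell and the picture viewer there is one more tool, called as name(argument=value, ...) on one line, values as JSON. jog_arm: Moves the arm, as the interface text tells. Shifts and turns lie within -1 to 1; 1 stands for 0.4 m of shift or pi/2 rad of turn. Its arguments: {"type":"object","properties":{"series":{"type":"string"},"grip_force":{"type":"number"}},"required":["series"]}

```bash
ls; mkdir -p pics; cat > h.py <<'E'
import numpy as np, cv2
from rig import sense, capture, finish_job, regions_of, mark_of
def ray(c,p):
    K,R,t=[np.array(c[k],float) for k in("intrinsics","R","t")]
    d=R.T@np.linalg.inv(K)@np.array([p[1],p[0],1.0]); return -R.T@t,d
def atz(c,p,z):
    o,d=ray(c,p); return o+d*(z-o[2])/d[2]
def proj(c,X):
    K,R,t=[np.array(c[k],float) for k in("intrinsics","R","t")]
    q=K@(R@np.array(X,float)+t); return q[:2]/q[2]
def tri(rs):
    A=np.zeros((3,3));b=np.zeros(3)
    for o,d in rs:
        d=d/np.linalg.norm(d);M=np.eye(3)-np.outer(d,d);A+=M;b+=M@o
    return np.linalg.solve(A,b)
def save(c,n): cv2.imwrite('pics/'+n,c["img"][:,:,::-1])
E
python3 - <<'E'
from h import *
np.set_printoptions(precision=1,suppress=True)
s=sense();print({k:s[k] for k in("time_s","eef_pos","ee_rot","force","grip_width")})
ims=[]
for n in("scene","top"):
    c=capture(n);ims.append(c["img"]);o,_=ray(c,(0,0));print(n,o)
    for l,z in(("stopper_red",58),("stopper_black",58),("stopper_white",58),("mouth",126),("neck",126),("rack",40),("stand",0)):
        for r in regions_of(l,c)[:4]:
            print(l,'reg',np.array(r["point"]),round(r["confidence"],2),r["region"].sum(),atz(c,r["point"],z))
        for r in mark_of(l,c)[:4]:
            print(l,'mark',np.array(r["point"]),round(r["confidence"],2),atz(c,r["point"],{"mouth":126,"neck":112,"stand":0,"rack":0}.get(l,12)))
    save(c,n+'0.png')
E
```

```text
pics
{'time_s': 0.0, 'eef_pos': array([ 233.8, -469.8,  249.7]), 'ee_rot': array([-0. ,  1. ,  0.2,  0. ]), 'force': array([ 0.5, -0.8, -0.5]), 'grip_width': 0.9976672176407466}
scene [1055.  -284.3 1017. ]
stopper_red reg [184.5 112. ] 0.74 507 [ 374.8 -290.    58. ]
stopper_red reg [210.4 142.7] 0.58 229 [ 477.7 -253.9   58. ]
stopper_red reg [223.5 103.8] 0.42 130 [ 464.6 -344.7   58. ]
stopper_red reg [208.9 393.5] 0.32 719 [768.3 256.1  58. ]
stopper_red mark [193.7 117.6] 0.88 [ 374.6 -288.    12. ]
stopper_red mark [230.4 109.4] 0.67 [ 460.4 -342.6   12. ]
stopper_red mark [216.7 143.1] 0.52 [ 466.6 -258.4   12. ]
stopper_red mark [124.1 314.8] 0.36 [437.5 262.2  12. ]
stopper_black reg [199.4 178. ] 0.8 225 [ 492.2 -169.8   58. ]
stopper_black mark [206.  181.1] 0.52 [ 485.9 -165.7   12. ]
stopper_white reg [189.9 207.3] 0.62 240 [503.6 -97.8  58. ]
stopper_white reg [150.8 309.1] 0.36 3004 [529.9 177.   58. ]
stopper_white mark [196.5 205.8] 0.5 [ 492.3 -100.9   12. ]
mouth reg [146.1 311.2] 0.59 2192 [558.2 156.1 126. ]
mouth mark [123.7 313.9] 0.65 [505.4 199.  126. ]
neck
[... 959 characters left out ...]
763.9 260.8  58. ]
stopper_white mark [223.2 274.8] 0.61 [508.7 -93.6  12. ]
mouth reg [219.6 149.5] 0.65 2923 [506.3 177.4 126. ]
mouth mark [216.6 138.7] 0.76 [513.  200.6 126. ]
neck reg [216.1 143.4] 0.79 364 [513.9 190.7 126. ]
neck reg [223.5 147.1] 0.26 2933 [498.  182.3 126. ]
neck mark [221.  140.7] 0.54 [505.3 199.6 112. ]
neck mark [160. 232.] 0.53 [638.1   2.2 112. ]
rack mark [234.7 308.2] 0.73 [ 481.7 -173.     0. ]
stand reg [222.5 150.7] 0.72 3566 [515.6 203.7   0. ]
stand reg [239.7 313.9] 0.46 2350 [ 469.6 -186.1    0. ]
stand mark [226.7 150.9] 0.89 [505.4 202.9   0. ]
stand mark [234.9 339.5] 0.52 [ 480.3 -247.3    0. ]
stand mark [235.9 308.5] 0.47 [ 478.8 -173.6    0. ]
```

View pics/scene0.png

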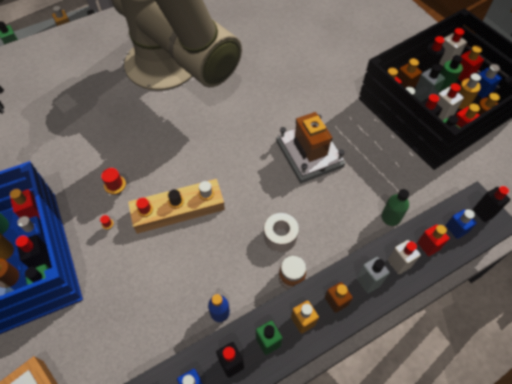

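View pics/top0.png

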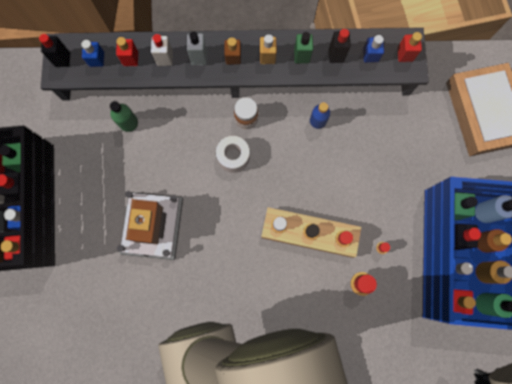

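The red stopper in the rack is at (143,205) in the scene view and (345,238) in the top view, at the robot-side end of the rack. A bigger red one at (363,284) and a smaller one at (384,248) in the top view are decoys. The flacon neck is at about (140,218) in the top view. Next I'll work out a hover pose above the stopper.

```bash
cat >> h.py <<'E'
from scipy.spatial.transform import Rotation as Ro
def tool(yaw): # yaw of tool x axis, tool z down
    c,s=np.cos(yaw),np.sin(yaw); return np.array([[c,s,0],[s,-c,0],[0,0,-1.]])
def Rq(q): return Ro.from_quat([q[1],q[2],q[3],q[0]]).as_matrix()
def plan(p0,R0,p1,R1):
    return np.r_[R0.T@(np.array(p1,float)-p0)/400, Ro.from_matrix(R0.T@R1).as_rotvec()/(np.pi/2)]
E
python3 - <<'E'
from h import *
np.set_printoptions(precision=4,suppress=True)
s=sense();R=Rq(s["ee_rot"]);print(R, np.arctan2(R[1,0],R[0,0]))
print(plan([233.908,-470.02,250.294],R,[474,-243,230],tool(1.39)))
c=capture("wrist");o,d=ray(c,(191.5,255.5));print(R.T@(o-s["eef_pos"]),R.T@d, c["intrinsics"])
E
```

```text
[[ 0.8953  0.4455  0.    ]
 [ 0.4455 -0.8953 -0.0001]
 [-0.      0.0001 -1.    ]] 0.461774002440108
[ 0.7902 -0.2407  0.0507  0.      0.     -0.5909]
[  79.9729   -0.6375 -123.778 ] [-0.2989  0.0033  0.9544] [[271.4989   0.     254.6059]
 [  0.     271.4989 195.5897]
 [  0.       0.       1.    ]]
```

jog_arm(series="0.06 -0.02 0 0 0 -0.05 1;0.16 -0.05 0.01 0 0 -0.12 1;0.27 -0.08 0.02 0 0 -0.2 1;0.38 -0.12 0.025 0 0 -0.29 1;0.5 -0.15 0.03 0 0 -0.38 0.6;0.61 -0.19 0.04 0 0 -0.46 0.6;0.71 -0.22 0.045 0 0 -0.53 0.6;0.77 -0.235 0.05 0 0 -0.575 0.6;0.79 -0.24 0.05 0 0 -0.59 0.6;0.79 -0.24 0.05 0 0 -0.59 0.6;0.79 -0.24 0.05 0 0 -0.59 0.6")

```text
time_s: 2.92
eef_pos: [473.5, -244.0, 230.4]
ee_rot: [0.0, 0.769, 0.639, -0.0]
force: [-0.2, -0.7, -1.4]
grip_width: 0.803
grip_force: 0.0
```

```bash
python3 - <<'E'
from h import *
np.set_printoptions(precision=4,suppress=True)
s=sense();R=Rq(s["ee_rot"]);print(s["time_s"],s["eef_pos"],s["joints"],s["force"],np.arctan2(R[1,0],R[0,0]))
c=capture("wrist");save(c,"w1.png")
for l in("stopper_red","stopper_black","stopper_white"):
    for r in regions_of(l,c)[:3]: print(l,np.array(r["point"]),round(r["confidence"],2),r["region"].sum(),atz(c,r["point"],62))
    for r in mark_of(l,c)[:2]: print(l,'m',np.array(r["point"]),round(r["confidence"],2),atz(c,r["point"],12))
E
```

```text
2.925 [ 473.472  -244.013   230.4018] [-0.6959  0.3455  1.5059 -0.0002  1.2901 -0.5117] [-0.1849 -0.7368 -1.3938] 1.3866781571764302
stopper_red [244.8 251.8] 0.77 447 [ 455.12  -320.172   62.   ]
stopper_red [226.8 172.2] 0.71 1788 [ 367.3671 -279.6582   62.    ]
stopper_red [184.1 250.5] 0.56 908 [ 467.8448 -245.237    62.    ]
stopper_red m [237.4 252.4] 0.8 [ 452.57  -335.578   12.   ]
stopper_red m [177.  254.2] 0.7 [ 471.0065 -250.5331   12.    ]
stopper_black [117.3 254.4] 0.79 960 [ 485.2882 -175.4592   62.    ]
stopper_black m [115.7 254.3] 0.59 [ 485.1395 -175.4841   12.    ]
stopper_white [ 34.8 254.2] 0.73 1394 [ 498.8839 -101.5013   62.    ]
stopper_white m [ 43.5 255.3] 0.64 [500.4757 -99.3846  12.    ]
stopper_white m [115.3 253.9] 0.37 [ 484.7491 -174.9391   12.    ]
```

View pics/w1.png

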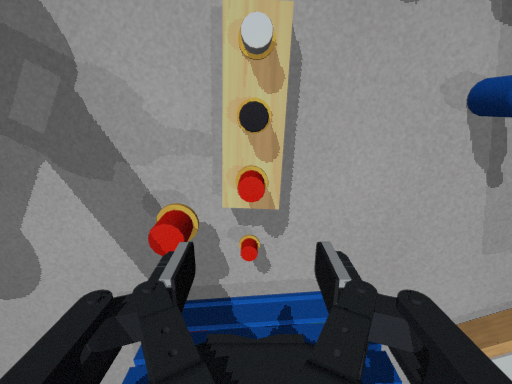

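The wrist view shows the red stopper at about (251,185), the black at (254,116), the white at (256,32), and the decoys at (170,230) and (249,248). I'll refine the head positions by fitting silhouettes.

```bash
cat >> h.py <<'E'
from scipy.optimize import minimize
TH=np.linspace(0,2*np.pi,60)
def sil(c,xy,r,z0,z1):
    P=[proj(c,[xy[0]+r*np.cos(t),xy[1]+r*np.sin(t),z]) for z in(z0,z1) for t in TH]
    h=cv2.convexHull(np.float32(P)); m=np.zeros((384*4,512*4),np.uint8)
    cv2.fillConvexPoly(m,np.int32(np.round((h+0.5)*4)),1)
    return cv2.resize(m.astype(np.float32),(512,384),interpolation=cv2.INTER_AREA)
def redmask(c):
    h=cv2.cvtColor(c["img"],cv2.COLOR_RGB2HSV)
    return (((h[...,0]<5)|(h[...,0]>172))&(h[...,1]>150)&(h[...,2]>60)).astype(np.float32)
def fit(c,x0,r,z0,z1,mask=None):
    mask=redmask(c) if mask is None else mask
    u,v=proj(c,[*x0,(z0+z1)/2]).astype(int); w=np.zeros_like(mask)
    w[max(0,v-28):v+28,max(0,u-28):u+28]=1
    _,lab=cv2.connectedComponents((mask*w).astype(np.uint8))
    ids=lab[lab>0]; 
    d=[(np.hypot(*(np.argwhere(lab==i).mean(0)-[v,u]))+(500 if (lab==i).sum()<20 else 0),i) for i in np.unique(ids)]
    mk=(lab==min(d)[1]).astype(np.float32)
    f=lambda x:np.abs(sil(c,x,r,z0,z1)-mk).sum()
    b=minimize(f,x0,method="Nelder-Mead",options=dict(initial_simplex=[[x0[0]-5,x0[1]-5],[x0[0]+6,x0[1]],[x0[0],x0[1]+6]],xatol=.05))
    return b.x,b.fun,mk.sum()
E
python3 - <<'E'
from h import *
np.set_printoptions(precision=2,suppress=True)
for n in("wrist","scene","top"):
    c=capture(n)
    print(n,fit(c,[470,-246],15,44,76))
    for l in("stopper_black","stopper_white"):
        # whole visible part: head+flange hull
        r=[q for q in regions_of(l,c) if q["region"].sum()<2000]
        if r and n=="wrist":
            print(l,r[0]["point"],fit(c,[485.2,-175.5] if 'bl' in l else [499,-101.5],15,44,76,r[0]["region"].astype(np.float32)))
E
```

```text
wrist (array([ 468.54, -247.15]), np.float64(107.3125), np.float32(653.0))
stopper_black [115.2, 252.9] (array([ 484.47, -171.18]), np.float64(185.125), np.float32(962.0))
stopper_white [35.1, 258.5] (array([ 500.58, -103.73]), np.float64(199.125), np.float32(1352.0))
scene (array([ 464.24, -246.54]), np.float64(78.6875), np.float32(132.0))Traceback (most recent call last):
  File "<stdin>", line 5, in <module>
  File "h.py", line 40, in fit
    mk=(lab==min(d)[1]).astype(np.float32)
             ~~~^^^
ValueError: min() iterable argument is empty
```

```bash
python3 - <<'E'
from h import *
c=capture("wrist");im=c["img"][:,:,::-1].copy()
big=cv2.resize(im[130:230,190:315],None,fx=6,fy=6,interpolation=cv2.INTER_CUBIC)
def circ(xy,r,z,col):
    P=np.array([proj(c,[xy[0]+r*np.cos(t),xy[1]+r*np.sin(t),z]) for t in TH])
    cv2.polylines(big,[np.int32((P-[190,130]+.5)*6)],True,col,1)
xy=[468.5,-247.2]
circ(xy,15,76,(255,255,0));circ(xy,15,44,(0,255,0));circ(xy,19,44,(255,0,0))
cv2.imwrite("pics/w2.png",big); print(c["t"],c["R"])
E
```

```text
[-509.55568042 -179.91086375  313.33327416] [[ 9.83454329e-01 -1.81155975e-01  3.08190863e-04]
 [-1.72124660e-01 -9.33892220e-01  3.13398186e-01]
 [-5.64861370e-02 -3.08265850e-01 -9.49621757e-01]]
```

View pics/w2.png

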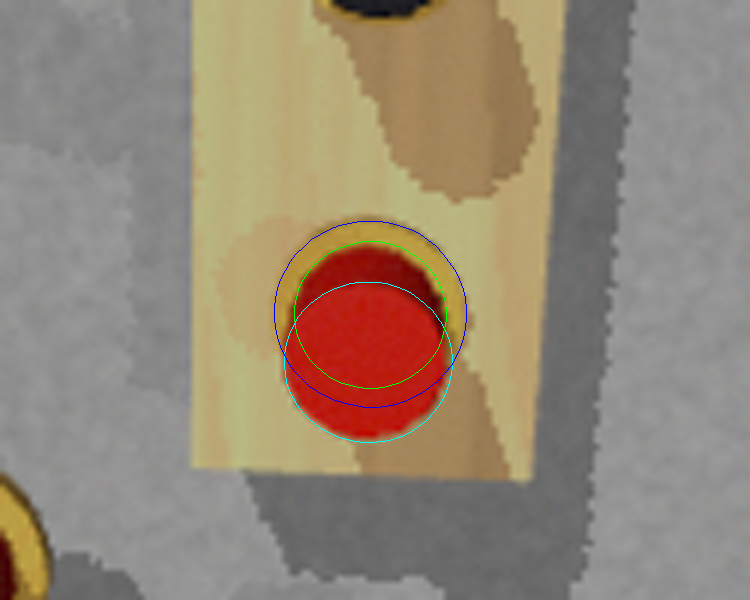

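The overlay matches the flange and head to within about 1 mm, so the stopper is at about (468.5,-247.0). I'll compute the descent.

```bash
python3 - <<'E'
from h import *
np.set_printoptions(precision=4,suppress=True)
s=sense();R=Rq(s["ee_rot"]);print(s["eef_pos"],s["force"],plan(s["eef_pos"],R,[468.4,-246.9,67],tool(1.3867)))
E
```

```text
[ 474.0565 -243.2422  230.307 ] [ 0.0971  0.2951 -0.4421] [-0.0116 -0.0123  0.4083  0.     -0.      0.0012]
```

jog_arm(series="-0.004 -0.004 0.05 0 0 0 0.6;-0.01 -0.01 0.13 0 0 0 0.6;-0.0117 -0.0124 0.22 0 0 0 0.6;-0.0117 -0.0124 0.3 0 0 0 0.6;-0.0117 -0.0124 0.36 0 0 0 0.6;-0.0117 -0.0124 0.39 0 0 0 0.6;-0.0117 -0.0124 0.405 0 0 0 0.6;-0.0117 -0.0124 0.408 0 0 0 0.6;-0.0117 -0.0124 0.408 0 0 0 0.6", grip_force=40)

```text
time_s: 4.8
eef_pos: [468.6, -247.2, 67.7]
ee_rot: [0.001, 0.768, 0.64, 0.0]
force: [-0.1, 0.2, -0.0]
grip_width: 0.801
grip_force: 0.0
```

```bash
python3 - <<'E'
from h import *
c=capture("wrist");save(c,"w3.png");s=sense();print(s["eef_pos"],s["force"],proj(c,[468.5,-247,76]))
E
```

```text
[ 468.5815066  -247.19370372   67.76685849] [ 0.20076571  0.36317097 -0.63889792] [255.95813545 276.63326923]
```

View pics/w3.png

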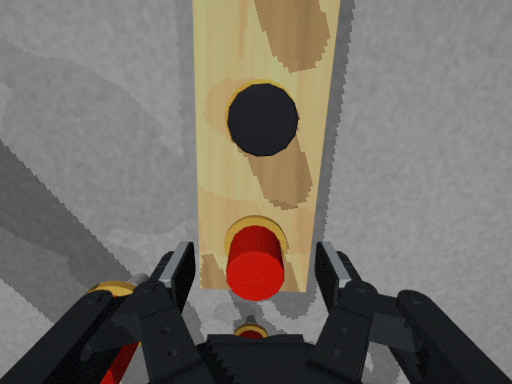

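The red head, at (255,265), is centred between the pads, so I'll close.

jog_arm(series="0 0 0 0 0 0 -1;0 0 0 0 0 0 -1;0 0 0 0 0 0 -1;0 0 0 0 0 0 -1;0 0 0 0 0 0 -1;0 0 0 0 0 0 -1;0 0 0 0 0 0 -1;0 0 0 0 0 0 -1", grip_force=80)

```text
time_s: 5.85
eef_pos: [468.5, -247.1, 67.6]
ee_rot: [0.0, 0.768, 0.64, 0.0]
force: [-1.9, 0.5, 5.9]
grip_width: 0.327
grip_force: 78.8
```

```bash
python3 - <<'E'
from h import *
np.set_printoptions(precision=4,suppress=True)
s=sense();R=Rq(s["ee_rot"]);print(s["time_s"],s["eef_pos"],s["force"],s["grip_width"],s["grip_force"])
print(plan([468.5,-247,67.4],R,[468.5,-247,250],R))
E
```

```text
5.85 [ 468.4554 -247.1053   67.6191] [-1.8884  0.5309  5.926 ] 0.3274429575121916 78.75808596611023
[-0.0002  0.0002 -0.4565  0.      0.      0.    ]
```

jog_arm(series="0 0 -0.02 0 0 0 -1;0 0 -0.06 0 0 0 -1;0 0 -0.12 0 0 0 -1;0 0 -0.2 0 0 0 -1;0 0 -0.28 0 0 0 -1;0.03 0 -0.36 0 0 0 -1;0.09 -0.01 -0.43 0 0 0 -1;0.17 -0.02 -0.48 0 0 0 -1;0.26 -0.025 -0.51 0 0 0 -1;0.36 -0.035 -0.53 0 0 0 -1;0.46 -0.045 -0.53 0 0 0 -1;0.56 -0.055 -0.53 0 0 0 -1;0.66 -0.065 -0.53 0 0 0 -1;0.76 -0.075 -0.53 0 0 0 -1;0.86 -0.085 -0.53 0 0 0 -1;0.93 -0.09 -0.53 0 0 0 -1;0.98 -0.095 -0.53 0 0 0 -1;1.0 -0.1 -0.53 0 0 0 -1;1.0 -0.1 -0.53 0 0 0 -1")

```text
time_s: 8.22
eef_pos: [501.3, 153.6, 279.5]
ee_rot: [0.0, 0.768, 0.64, 0.0]
force: [0.4, 0.3, -0.7]
grip_width: 0.318
grip_force: 78.8
```

jog_arm(series="0.02 0 0 0 0 0 -1;0.06 -0.002 0 0 0 0 -1;0.1 -0.004 0 0 0 0 -1;0.115 -0.005 0 0 0 0 -1;0.117 -0.005 0 0 0 0 -1;0.117 -0.005 0 0 0 0 -1")

```text
time_s: 8.98
eef_pos: [508.0, 199.9, 279.1]
ee_rot: [0.0, 0.769, 0.64, -0.0]
force: [-0.3, -0.1, -0.8]
grip_width: 0.328
grip_force: 78.8
```

```bash
python3 - <<'E'
from h import *
np.set_printoptions(precision=2,suppress=True)
c=capture("wrist");s=sense();R=Rq(s["ee_rot"]);print(s["time_s"],s["eef_pos"],s["joints"],s["force"],s["grip_width"],s["grip_force"],np.arctan2(R[1,0],R[0,0]))
for l in("mouth","neck"):
    for r in mark_of(l,c)[:2]: print(l,np.array(r["point"]),r["confidence"],atz(c,r["point"],126 if l=="mouth" else 112))
big=cv2.resize(c["img"][130:270,170:350,::-1],None,fx=4.2,fy=4.2,interpolation=cv2.INTER_CUBIC)
cv2.imwrite("pics/w4.png",big)
E
```

```text
9.025 [508.   199.77 279.16] [ 0.16  0.34  1.38 -0.    1.42  0.34] [-0.07 -0.76  0.57] 0.326138868422603 78.79625916481018 1.3882596903715831
mouth [190.2 255.3] 0.92 [507.13 195.33 126.  ]
neck [182.5 256.6] 0.7 [509.42 199.61 112.  ]
```

View pics/w4.png

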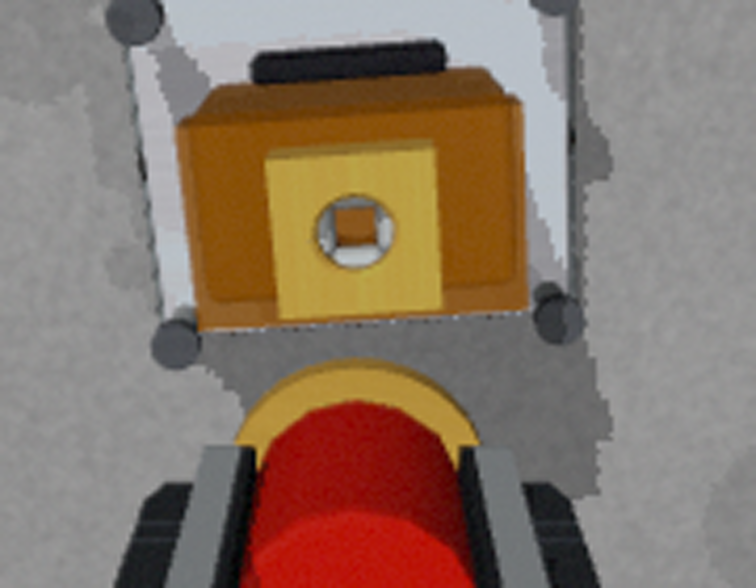

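The wrist crop shows the mouth centre at about crop (355,231), which is pixel (254.0,184.6). The held stopper is upright between the pads. Next I'll compute the mouth position and check how the flange sits relative to the TCP.

```bash
python3 - <<'E'
from h import *
np.set_printoptions(precision=2,suppress=True)
c=capture("wrist")
S=[np.array(sense()["eef_pos"])]
for _ in range(3): capture("wrist");S.append(np.array(sense()["eef_pos"]))
p=np.mean(S,0);print(p,S)
m=atz(c,(184.6,254.0),126);print("mouth",m)
sc=4.2;o=np.array([170,130])
big=cv2.resize(c["img"][130:270,170:350,::-1],None,fx=sc,fy=sc,interpolation=cv2.INTER_CUBIC)
def circ(xy,r,z,col):
    P=np.array([proj(c,[xy[0]+r*np.cos(t),xy[1]+r*np.sin(t),z]) for t in TH])
    cv2.polylines(big,[np.int32((P-o+.5)*sc)],True,col,1)
circ(m,9.7,126,(255,0,0)); circ(p,19,p[2]-23,(255,0,0)); circ(p,15,p[2]+9,(255,255,0)); circ(p,15,p[2]-23,(0,255,0))
cv2.imwrite("pics/w5.png",big)
E
```

```text
[508.01 199.81 279.16] [array([508.03, 199.74, 279.17]), array([508.02, 199.8 , 279.18]), array([508.01, 199.83, 279.16]), array([507.99, 199.89, 279.12])]
mouth [506.94 201.53 126.  ]
```

View pics/w5.png

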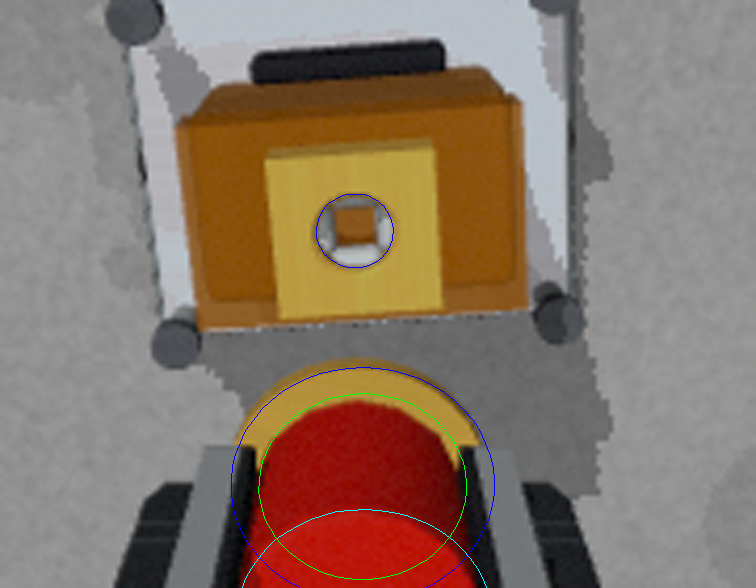

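jog_arm(series="0.001 0 0.02 0 0 0 -1;0.003 -0.001 0.06 0 0 0 -1;0.0038 -0.0015 0.11 0 0 0 -1;0.0038 -0.0015 0.16 0 0 0 -1;0.0038 -0.0015 0.2 0 0 0 -1;0.0038 -0.0015 0.22 0 0 0 -1;0.0038 -0.0015 0.23 0 0 0 -1;0.0038 -0.0015 0.2325 0 0 0 -1;0.0038 -0.0015 0.2325 0 0 0 -1;0.0038 -0.0015 0.2325 0 0 0 -1")

```text
time_s: 10.58
eef_pos: [507.8, 201.7, 186.4]
ee_rot: [0.0, 0.769, 0.64, 0.0]
force: [-0.3, -0.5, -0.9]
grip_width: 0.327
grip_force: 78.8
```

```bash
python3 - <<'E'
from h import *
ims=[]
s=sense();print(s["eef_pos"],s["force"],s["wrist_torque"])
for n,p in(("scene",[507,201,140]),("top",[507,201,140]),("wrist",[507,201,150])):
    c=capture(n);u,v=proj(c,p).astype(int);im=c["img"][:,:,::-1]
    h=30 if n!="wrist" else 65
    u=min(max(u,h),512-h);v=min(max(v,h),384-h)
    ims.append(cv2.resize(im[v-h:v+h,u-h:u+h],(260,260),interpolation=cv2.INTER_CUBIC))
cv2.imwrite("pics/w6.png",np.hstack(ims))
E
```

```text
[507.79852144 201.65122371 186.44021976] [-0.28720094 -0.45441803 -0.85692869] [ 0.03997066 -0.00932231  0.00444407]
```

View pics/w6.png

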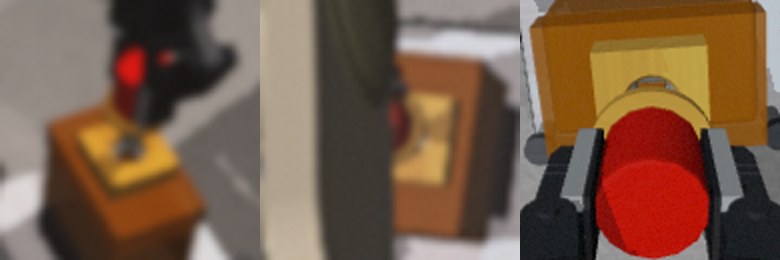

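The held stopper looks centred over the mouth in the wrist view: mouth arc at x≈653, flange and neck at about 651. I'll lower it slowly.

jog_arm(series="0 0 0.004 0 0 0 -1;0 0 0.009 0 0 0 -1;0 0 0.014 0 0 0 -1;0 0 0.019 0 0 0 -1;0 0 0.024 0 0 0 -1;0 0 0.028 0 0 0 -1;0 0 0.032 0 0 0 -1;0 0 0.032 0 0 0 -1")

```text
time_s: 11.72
eef_pos: [507.6, 201.6, 173.2]
ee_rot: [-0.0, 0.769, 0.64, -0.0]
force: [-0.1, 0.2, -1.2]
grip_width: 0.328
grip_force: 78.8
```

jog_arm(series="0 0 0.003 0 0 0 -1;0 0 0.006 0 0 0 -1;0 0 0.009 0 0 0 -1;0 0 0.012 0 0 0 -1;0 0 0.015 0 0 0 -1;0 0 0.018 0 0 0 -1;0 0 0.02 0 0 0 -1;0 0 0.02 0 0 0 -1")

```text
time_s: 12.72
eef_pos: [508.2, 201.5, 166.2]
ee_rot: [0.001, 0.769, 0.64, 0.001]
force: [-1.4, -3.8, 7.9]
grip_width: 0.327
grip_force: 79.0
```

jog_arm(series="-0.0008 0 0 0 0 0 -1;-0.0016 -0.0004 0 0 0 0 -1;-0.0016 -0.0004 0 0 0 0 -1;-0.0016 -0.0004 0 0 0 0 -1")

```text
time_s: 13.22
eef_pos: [508.0, 201.2, 166.2]
ee_rot: [0.001, 0.769, 0.64, 0.001]
force: [0.5, -1.4, 7.3]
grip_width: 0.326
grip_force: 79.0
```

```bash
python3 - <<'E'
from h import *
for _ in range(3):
    s=sense();print(s["eef_pos"],s["force"],s["wrist_torque"]);capture("top")
E
```

```text
[508.0223471  201.20096826 166.24172448] [ 0.51367756 -1.42839006  7.2710959 ] [-0.3352735  -0.01180429  0.05115768]
[508.04012535 201.19844916 166.25722421] [ 1.07874575 -1.56352391  7.62738503] [-0.35733756  0.03339578 -0.01751126]
[508.03930444 201.1997276  166.24933847] [-0.79603854 -1.63251313  6.81854681] [-0.3357267  -0.00979548 -0.02965294]
```

jog_arm(series="-0.0008 0 0.001 0 0 0 -1;-0.0008 0 0.002 0 0 0 -1;-0.0008 0 0.003 0 0 0 -1;-0.0008 0 0.004 0 0 0 -1;-0.0008 0 0.005 0 0 0 -1;-0.0008 0 0.005 0 0 0 -1")

```text
time_s: 14.12
eef_pos: [508.2, 201.1, 164.9]
ee_rot: [0.001, 0.769, 0.64, 0.002]
force: [-1.1, -0.7, 11.5]
grip_width: 0.326
grip_force: 79.2
```

jog_arm(series="0 0 0.001 0 0 0 -1;0 0 0.002 0 0 0 -1;0 0 0.003 0 0 0 -1;0 0 0.004 0 0 0 -1;0 0 0.005 0 0 0 -1;0 0 0.005 0 0 0 -1")

```text
time_s: 14.88
eef_pos: [508.3, 201.1, 163.1]
ee_rot: [0.001, 0.769, 0.64, 0.002]
force: [-1.0, -0.7, 14.6]
grip_width: 0.324
grip_force: 79.4
```

jog_arm(series="0 0 0.001 0 0 0 -1;0 0 0.002 0 0 0 -1;0 0 0.003 0 0 0 -1;0 0 0.004 0 0 0 -1;0 0 0.004 0 0 0 -1")

```text
time_s: 15.5
eef_pos: [508.4, 201.1, 161.6]
ee_rot: [0.001, 0.769, 0.64, 0.002]
force: [0.2, -1.2, 13.7]
grip_width: 0.327
grip_force: 79.5
```

Past the peak, at about 8 mm before home. I'll continue in small steps.

jog_arm(series="0 0 0.001 0 0 0 -1;0 0 0.002 0 0 0 -1;0 0 0.003 0 0 0 -1;0 0 0.004 0 0 0 -1;0 0 0.005 0 0 0 -1;0 0 0.005 0 0 0 -1")

```text
time_s: 16.25
eef_pos: [508.1, 201.1, 158.9]
ee_rot: [0.001, 0.769, 0.64, 0.002]
force: [1.1, -1.5, 8.3]
grip_width: 0.326
grip_force: 79.4
```

jog_arm(series="0 0 0.001 0 0 0 -1;0 0 0.002 0 0 0 -1;0 0 0.003 0 0 0 -1;0 0 0.004 0 0 0 -1;0 0 0.005 0 0 0 -1;0 0 0.005 0 0 0 -1")

```text
time_s: 17.0
eef_pos: [507.6, 200.9, 155.8]
ee_rot: [0.0, 0.769, 0.64, 0.001]
force: [2.0, -0.0, 1.8]
grip_width: 0.328
grip_force: 78.8
```

jog_arm(series="0 0 0.001 0 0 0 -1;0 0 0.002 0 0 0 -1;0 0 0.003 0 0 0 -1;0 0 0.004 0 0 0 -1;0 0 0.004 0 0 0 -1")

```text
time_s: 17.62
eef_pos: [507.2, 200.7, 154.0]
ee_rot: [-0.0, 0.769, 0.64, -0.0]
force: [1.1, 0.6, 0.3]
grip_width: 0.325
grip_force: 78.8
```

jog_arm(series="0 0 0.0008 0 0 0 -1;0 0 0.0016 0 0 0 -1;0 0 0.0024 0 0 0 -1;0 0 0.0024 0 0 0 -1")

```text
time_s: 18.12
eef_pos: [507.4, 200.7, 153.5]
ee_rot: [0.0, 0.769, 0.64, 0.0]
force: [-0.7, -0.8, 5.0]
grip_width: 0.325
grip_force: 78.9
```

jog_arm(series="0 0 0.0008 0 0 0 -1;0 0 0.0016 0 0 0 -1;0 0 0.0024 0 0 0 -1;0 0 0.0024 0 0 0 -1")

```text
time_s: 18.62
eef_pos: [507.5, 200.8, 153.4]
ee_rot: [0.0, 0.768, 0.64, 0.0]
force: [-4.0, -1.5, 13.2]
grip_width: 0.33
grip_force: 79.8
```

jog_arm(series="0 0 0.0008 0 0 0 -1;0 0 0.0015 0 0 0 -1;0 0 0.0015 0 0 0 -1;0 0 0.0015 0 0 0 -1")

```text
time_s: 19.12
eef_pos: [507.5, 200.8, 153.3]
ee_rot: [0.0, 0.768, 0.64, 0.001]
force: [-5.8, -1.3, 16.5]
grip_width: 0.329
grip_force: 80.4
```

```bash
python3 - <<'E'
from h import *
for _ in range(3):
    s=sense();print(s["eef_pos"],s["force"]);capture("scene")
E
```

```text
[507.47697866 200.79011449 153.31108766] [-5.79925775 -1.31418436 16.47777296]
[507.47072729 200.80726812 153.3015622 ] [-5.97967004 -1.43483877 17.04561006]
[507.47847692 200.7989362  153.29561316] [-4.95818592 -1.57826382 17.33293982]
```

It's home: a steep rise to 17 N after the snap. I'll unload first and then raise the pull slowly.

jog_arm(series="0 0 -0.0006 0 0 0 -1;0 0 -0.0012 0 0 0 -1;0 0 -0.0018 0 0 0 -1;0 0 -0.0024 0 0 0 -1;0 0 -0.003 0 0 0 -1;0 0 -0.0036 0 0 0 -1;0 0 -0.0042 0 0 0 -1;0 0 -0.0042 0 0 0 -1")

```text
time_s: 20.27
eef_pos: [507.4, 200.8, 153.5]
ee_rot: [0.0, 0.769, 0.64, 0.0]
force: [-0.9, -1.1, 5.5]
grip_width: 0.322
grip_force: 79.5
```

jog_arm(series="0 0 -0.0005 0 0 0 -1;0 0 -0.001 0 0 0 -1;0 0 -0.0015 0 0 0 -1;0 0 -0.002 0 0 0 -1;0 0 -0.0025 0 0 0 -1;0 0 -0.003 0 0 0 -1;0 0 -0.003 0 0 0 -1;0 0 -0.003 0 0 0 -1")

```text
time_s: 21.28
eef_pos: [507.2, 200.7, 154.1]
ee_rot: [-0.0, 0.769, 0.64, -0.0]
force: [2.8, 0.6, -8.2]
grip_width: 0.325
grip_force: 79.3
```

```bash
python3 - <<'E'
from h import *
F=[]
for _ in range(4):
    s=sense();F.append(s["force"]);capture("scene")
print(np.array(F).round(1),s["eef_pos"])
E
```

```text
[[  2.8   0.6  -8.2]
 [  2.8   1.3  -8.4]
 [  3.4   0.4  -8.2]
 [  2.9   0.7 -10.3]] [507.2032201  200.65328711 154.16636571]
```

jog_arm(series="0 0 -0.0001 0 0 0 -1;0 0 -0.0002 0 0 0 -1;0 0 -0.0002 0 0 0 -1;0 0 -0.0002 0 0 0 -1")

```text
time_s: 21.98
eef_pos: [507.2, 200.7, 154.4]
ee_rot: [-0.0, 0.768, 0.64, -0.0]
force: [2.2, -0.8, -10.3]
grip_width: 0.328
grip_force: 79.4
```

```bash
python3 - <<'E'
from h import *
F=[]
for _ in range(8):
    s=sense();F.append(s["force"]);capture("scene")
F=np.array(F);print(F.round(1)[:,2],F.mean(0),s["eef_pos"],s["time_s"])
E
```

```text
[-10.3 -10.9 -10.8 -10.3 -10.3 -10.3 -10.7 -11.1] [  1.71366192  -0.15232545 -10.58212725] [507.19078208 200.70935713 154.43680975] 22.325
```

jog_arm(series="0 0 0.0001 0 0 0 -1;0 0 0.0002 0 0 0 -1;0 0 0.0002 0 0 0 -1;0 0 0.0002 0 0 0 -1;0 0 0.0002 0 0 0 -1;0 0 0.0002 0 0 0 -1;0 0 0.0002 0 0 0 -1;0 0 0.0002 0 0 0 -1")

```text
time_s: 23.38
eef_pos: [507.3, 200.7, 154.4]
ee_rot: [-0.0, 0.769, 0.64, -0.0]
force: [0.1, -0.5, -10.9]
grip_width: 0.329
grip_force: 79.5
```

```bash
python3 - <<'E'
from h import *
F=[]
for _ in range(6):
    s=sense();F.append(s["force"]);capture("scene")
F=np.array(F);print(F.round(1)[:,2],F.mean(0),s["eef_pos"],s["time_s"])
E
```

```text
[-10.9 -10.  -10.4 -10.5 -10.7 -10.8] [  0.53446126  -0.2762328  -10.55181782] [507.27812618 200.71086275 154.44296562] 23.625
```

jog_arm(series="0 0 0.0003 0 0 0 -1;0 0 0.0006 0 0 0 -1;0 0 0.0009 0 0 0 -1;0 0 0.0012 0 0 0 -1;0 0 0.0015 0 0 0 -1;0 0 0.0018 0 0 0 -1;0 0 0.0021 0 0 0 -1;0 0 0.0024 0 0 0 -1;0 0 0.0027 0 0 0 -1;0 0 0.003 0 0 0 -1;0 0 0.0033 0 0 0 -1;0 0 0.0036 0 0 0 -1;0 0 0.0036 0 0 0 -1;0 0 0.0036 0 0 0 -1")

```text
time_s: 25.42
eef_pos: [507.5, 200.8, 153.5]
ee_rot: [0.0, 0.769, 0.64, 0.0]
force: [-3.6, -0.6, 5.1]
grip_width: 0.329
grip_force: 80.6
```

Seated again, with about 5 N pressing down. I'll lower the grip force before opening so the release is gentle.

jog_arm(series="0 0 0.0005 0 0 0 -1;0 0 0.001 0 0 0 -1;0 0 0.001 0 0 0 -1;0 0 0.001 0 0 0 -1", grip_force=20)

```text
time_s: 25.92
eef_pos: [507.6, 200.8, 153.5]
ee_rot: [0.0, 0.769, 0.64, 0.0]
force: [-4.2, -0.9, 8.6]
grip_width: 0.327
grip_force: 81.1
```

jog_arm(series="0 0 0 0 0 0 -0.1;0 0 0 0 0 0 0;0 0 0 0 0 0 0.1;0 0 0 0 0 0 0.2;0 0 0 0 0 0 0.4;0 0 0 0 0 0 0.6;0 0 0 0 0 0 0.6;0 0 0 0 0 0 0.6")

```text
time_s: 26.92
eef_pos: [507.3, 200.7, 152.6]
ee_rot: [-0.0, 0.769, 0.64, 0.0]
force: [-0.3, 0.2, -0.1]
grip_width: 0.795
grip_force: 0.0
```

jog_arm(series="0 0 -0.01 0 0 0 0.6;0 0 -0.04 0 0 0 0.6;0 0 -0.08 0 0 0 0.6;0 0 -0.14 0 0 0 0.6;0 0 -0.2 0 0 0 0.6;0 0 -0.25 0 0 0 0.6;0 0 -0.28 0 0 0 0.6;0 0 -0.3 0 0 0 0.6;0 0 -0.3 0 0 0 0.6;0 0 -0.3 0 0 0 0.6")

```text
time_s: 28.18
eef_pos: [507.1, 200.7, 272.0]
ee_rot: [-0.0, 0.769, 0.64, -0.001]
force: [-0.6, 1.0, -0.1]
grip_width: 0.796
grip_force: 0.0
```

```bash
python3 - <<'E'
from h import *
c=capture("wrist");s=sense();print(s["eef_pos"],s["force"],s["time_s"])
cv2.imwrite("pics/w7.png",cv2.resize(c["img"][130:270,170:350,::-1],None,fx=4.2,fy=4.2,interpolation=cv2.INTER_CUBIC))
E
```

```text
[507.14237295 200.68323742 271.96900428] [-0.27591346 -0.14400109 -0.26239785] 28.225
```

View pics/w7.png

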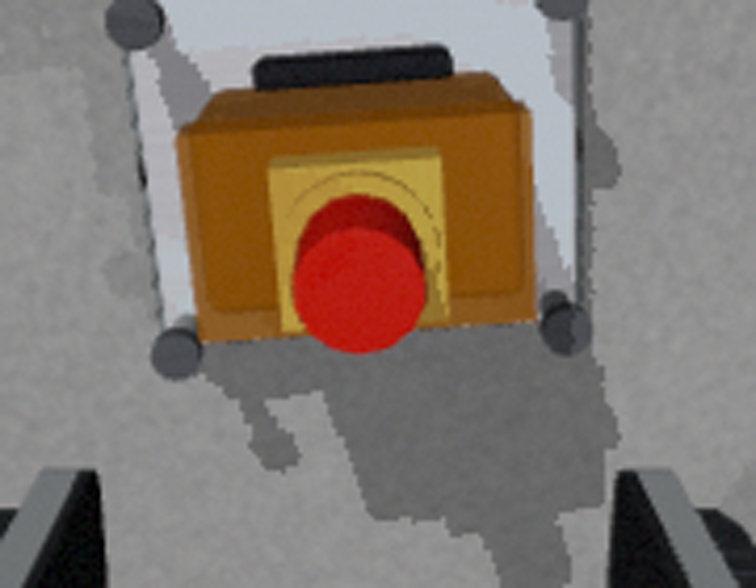

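The stopper, with its head at crop (360,280), sits upright and centred with its flange flush on the neck, and the gripper is clear. I'll hand it in.

```bash
python3 -c "
from rig import finish_job
print(finish_job())"
```

```text
the job is handed in; nothing more can be done
None
```

The red stopper is pressed home in the amber flacon. It held an upward pull of about 8 to 10 N for over a second, then I eased it off, let go and handed the job in at about 28 s; the verdict was not shown.

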